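# Rake a tile seam and hold the sprung cover half open

## Robot

A 6-joint arm with a two-finger parallel gripper is mounted at the origin on the work surface. World frame = base frame: x ahead of the robot, y to its left, z up, the work surface at z = 0. Lengths are in m, angles in rad, forces in N, time in s.
With the tool pointing down it reaches from about 0.25 to 0.725 m from the base axis. Payload 4 kg.
Tool frame: the origin (TCP) lies midway between the tips of the shut fingers; the grasp point (between the pads) lies 19 mm behind it; z points along the fingers, y is the line along which they close (so a half turn about z gives the same grasp; the last joint's range is limited). The gripper opens to 85 mm and grips with 20 to 120 N. Pads are 22 mm wide; open, the fingers measure 114 mm over their backs; the gripper's body (76 mm by 85 mm) begins 54 mm behind the grasp point. The pads swing forward as they close: fully open they stand 13 mm farther back than shut.
Start: joints at [-1.267, 0.241, 0.005, 1.335, 0, 1.571], TCP at [0.15, -0.477, 0.231] pointing down, gripper open.
Joint ranges: [-2.72, 2.72], [-1.05, 1.87], [-1.09, 1.28], [-1.99, 2.15], [-1.42, 1.44], [-3.14, 3.14]. Speed limits (rad/s): [2.79, 2.79, 3.14, 3.14, 3.14, 3.14].

## Interface

Orientations are given as a unit quaternion [x, y, z, w].
In Python, from workcell import get_obs, camera, job_done, silhouettes gives the robot as it stands. The module is installed in compiled form; this text tells all that it offers.
- The arm moves only by the tool drive_tool, never from a script. Its argument "increments" is a list of rows, each a list of 3 entries, a list of its own where there are three numbers: the shift along the world's x, y, z in mm, then the turn, a rotation vector about the world's x, y, z in degrees, then the opening, from 0 (shut) to 1 (fully open). A call has 1 to 8 rows; each row shifts and turns the commanded pose from where the row before left it; what a row does not reach is not made up. A row lasts 1/12 s, in which the tool goes at most 41.7 mm and 7.16 degrees, less where a joint would pass 70% of its speed; a pose out of reach is approached as far as the arm can. A call is refused whole if a number of a shift passes 41.7 or a number of a turn 7.16, either way. A call with a gripper value outside its range is refused whole. The fingers move at their own pace and stop on an object; the grip force is fixed at half the most. Time passes only in rows, so rows that do not move let the fingers close. It gives the time, the measured TCP pose, the force, the opening and the grip force at its end, in the units of the state.
- get_obs(): the state, without advancing time (a new reading comes with each control period).
- camera(name): name is "scene" or "top"; returns a dict with "image" (400x640x3 uint8, red, green, blue), "K" (3x3 intrinsics, pixels), "view" (4x4, takes a point from world to camera coordinates). Camera axes: x right, y down, z forward; pixel columns grow to the right and rows downward; lengths in m; the calibration is good to about 2 mm. A picture is of the moment at which its call begins. There is no depth.
- job_done(): hands the job in; it is judged then, once.
Trained networks look in a picture, given as the dict that the camera call returned (one of the last four; its "shot" number tells which), for a name from the list of things; names that differ only in an ending like _2 or _b are one class to them, and where a whole thing is asked for, a point or a joint stands for the part that bears it (a point fixed in the world has none). Each returns a list of dicts, best first, with "conf" (0 to 1); they miss things now and then, are a little off and sometimes report something else, mostly with a low value. They report only what shows in the picture. A call takes as long as a camera call.
- silhouettes(query, picture): "region" (400x640 bool, what is visible of it) and "bbox" ([left, top, right, bottom] in pixels, round what is visible of it).
The state is a dict: "clock": time; "joint_pos": joint angles; "joint_vel": joint speeds; "tau": joint torques, N m; "eef_pos": TCP position; "tool_rot": TCP orientation; "ft_force": force on the tool from outside, world axes, zero at the start; "ft_torque": the same for the moment, N m; "grip_width": finger opening in m; "grasp_force": force on a finger pad.
Only numpy, scipy, OpenCV 4.12 (cv2) and the standard library are available. Lean on these libraries where they do the work, as an engineer would, in place of code of your own. Each camera call takes 0.05 s, during which the arm holds its last target. There are 200 camera calls.

## Task

Take the wooden-handled stylus out of its stand, dip its tip into the wide mouth of the seam in the clay tile on the masking fixture, and run it slowly (a few centimetres a second) along the whole open seam, tip down in the groove, up to the yellow lip of the blue sprung cover. Carry on in the groove and with the stylus push the lip back until the cover is half open, its pointers at the red marks on the rails, and finish holding it there with the stylus still gripped: do not let go. Glaze is wet, so touch the cover and its lip only with the stylus, and leave the jar, dish and brush where they are.

Things in the scene. Friction and masses are not known exactly. Their poses are not given: they have to be found in the camera images.
- stylus: Stylus standing upright, tip down, in its stand. Total length 125 mm, 60 g. Origin at the tip, z up along the tool. Round steel shank 8 mm in diameter from the tip to 56 mm; square light-wood handle 20 x 20 mm from 55 to 125 mm above the tip, faces along the body's x and y axes, orange band near its top. A grip near 80 mm above the tip (25 mm above the handle's lower end) suits.
- stylus_tip (a point): The lower end of the stylus's steel shank (rounded, 4 mm radius).
- stylus_handle (a point): Point on the stylus's axis 85 mm above its tip, in the lower half of the handle. A firm grip of 40 to 50 N keeps the stylus from tilting under the push.
- stand: Fixed dark wooden block 70 x 70 x 58 mm with an upright 13 mm hole in the middle of its top; the handle's lower end rests on the block's top, so the tip is about 3 mm above the table. Origin at the centre of its underside. The stylus must be lifted about 60 mm to come free.
- fixture: Fixed aluminium bed 300 x 150 x 10 mm carrying a cream clay tile with orange relief bands, and two grey rails with spring tubes along its sides. Origin at the centre of its underside; +x is along the seam, the way the cover opens; z up. The tile's top is 38 mm above the table, the rails' tops 48 mm.
- seam_start (a point): Centre of the wide mouth of the seam, level with the tile's top; same axes as the fixture. The seam is a straight brown-floored groove 14 mm wide and 12 mm deep along +x (the mouth, from x = -15 to +10 mm, is 22 mm wide). The closed lip is at x = 95 mm; the groove goes on beneath the cover. A tip about 7 mm below the tile's top rides in the groove clear of its floor.
- half_mark (a point): Point on the seam's centre line, level with the tile's top, between the two red marks on the rails: the lip's front face stands here at half opening (135 mm from seam_start).
- cover_slide (a joint): Opening of the blue cover in m: 0 closed (spring holds it), 0.040 half open, 0.080 fully open. It slides along the fixture's +x. The spring pushes back with about 2 N closed, 6.6 N at half and 11 N fully open, and shuts the cover when let go.
- cover: Blue cover plate, 80 x 100 mm, with an upright yellow lip 70 mm wide, 6 mm thick, on its front edge, from 2 to 36 mm above the tile's top. Origin in the middle of the lip's front face (the one towards seam_start), level with the tile's top; same axes as the fixture. Thin yellow pointers flush with this face reach over both rails. The stylus's axis is 4 mm short of this face when its shank touches.
- jar: Bystander: yellow glaze jar, 68 mm diameter, 125 mm high, white cap; origin at the centre of its underside. It may stand where the stand was in another run.
- dish: Bystander: white dish 110 mm across, 35 mm high; origin at the centre of its underside.
- brush: Bystander: brush with a wooden handle, 190 mm long, lying flat.

How it is judged:
On the way, in this order (a step that is already met when the one before it is completed fails the run):
1. the stylus is held, drawn clear of its stand (height (world z) of stylus_tip above 0.062 m and contact force between the fingers and stylus above 1 N), for 0.1 s.
2. the stylus tip is down in the mouth of the seam (y of stylus_tip in the frame of seam_start between -0.012 and 0.012 m and z of stylus_tip in the frame of seam_start below -0.002 m and x of stylus_tip in the frame of seam_start between -0.015 and 0.015 m), for 0.1 s.
3. the tip in the groove passes the first third (y of stylus_tip in the frame of seam_start between -0.012 and 0.012 m and z of stylus_tip in the frame of seam_start below -0.002 m and x of stylus_tip in the frame of seam_start between 0.022 and 0.045 m), for 0.05 s.
4. the tip in the groove passes the second third (y of stylus_tip in the frame of seam_start between -0.012 and 0.012 m and z of stylus_tip in the frame of seam_start below -0.002 m and x of stylus_tip in the frame of seam_start between 0.05 and 0.075 m), for 0.05 s.
5. the tip reaches the lip in the groove, touching it (y of stylus_tip in the frame of seam_start between -0.012 and 0.012 m and z of stylus_tip in the frame of seam_start below -0.002 m and x of stylus_tip in the frame of seam_start above 0.08 m and contact force between stylus and cover above 0.5 N), for 0.05 s.
6. the stylus holds the cover half open (y of stylus_tip in the frame of seam_start between -0.012 and 0.012 m and z of stylus_tip in the frame of seam_start below -0.002 m and value of joint cover_slide between 0.033 and 0.047 m and velocity of joint cover_slide between -0.01 and 0.01 m/s and contact force between the fingers and stylus above 1 N and contact force between stylus and cover above 1.5 N), for 0.3 s.
At the end, for the whole second after the job is handed in: Cover opening between 33 and 47 mm (half of its 80 mm travel, +-7 mm) and still (under 10 mm/s), held by the stylus pressing on the lip (over 1.5 N) with its tip at least 2 mm below the tile's top in the groove and the stylus gripped by the fingers (all of step 6); the arm keeps its last pose, push and grip.
It fails at once if the gripper touches the cover or its lip (contact force between any of the fingers, the arm and cover above 1 N).
It fails at once if the stylus is run along the groove faster than 100 mm/s (y of stylus_tip in the frame of seam_start between -0.012 and 0.012 m and z of stylus_tip in the frame of seam_start below -0.002 m and x of stylus_tip in the frame of seam_start between 0.015 and 0.09 m and linear speed of stylus above 0.1 m/s).
It fails at once if the jar, dish or brush is moved by more than 20 mm (distance of any of jar, dish, brush from where it was at the start of the episode above 0.02 m).
It also fails if it takes over 51 s, if anything falls off the work surface, if the arm or the gripper's body presses on something with over 40 N, if the wrist force passes 120 N, or if a joint passes its speed limit or range.

## Working session

There is one attempt and no reset: what is moved stays moved. The work goes in short steps, Python scripts to look and compute and a tool call to move; the robot and the scene stay as the last step left them, time stands still between calls to the robot, and variables do not carry over. Pictures are saved under pics/ and viewed, at most 10 in all, crops included, and the job is handed in when it is done.

Besides the shell and the picture viewer there is one more tool, called as name(argument=value, ...) on one line, values as JSON. drive_tool: Moves the arm, as the interface text tells. Its arguments: {"type":"object","properties":{"increments":{"type":"array"}},"required":["increments"]}

```bash
mkdir -p pics; python3 - <<'E'
from workcell import *
import cv2,numpy as np,pickle
o=get_obs();print({k:np.round(v,3).tolist() for k,v in o.items()})
ims=[]
for n in("top","scene"):
    p=camera(n);pickle.dump(p,open(n+".pkl","wb"));ims.append(p["image"])
    print(n,np.round(p["K"],1).tolist(),np.round(p["view"],4).tolist())
    cv2.imwrite(f"pics/{n}0.png",p["image"][:,:,::-1])
    for q in("stylus","stand","fixture","cover","jar","dish","brush"):
        r=silhouettes(q,p)
        for d in r[:2]:
            ys,xs=np.nonzero(d["region"]); print(n,q,round(d["conf"],2),d["bbox"],len(xs),xs.mean().round(1),ys.mean().round(1))
E
```

```text
{'clock': 0.0, 'joint_pos': [-1.267, 0.241, 0.004, 1.335, 0.0, 1.571], 'joint_vel': [0.001, -0.001, 0.001, -0.0, 0.0, -0.001], 'tau': [-0.001, -37.232, 25.241, 0.017, 0.0, -0.0], 'eef_pos': [0.149, -0.476, 0.23], 'tool_rot': [0.988, 0.151, -0.0, -0.001], 'ft_force': [0.031, 0.425, 0.579], 'ft_torque': [0.006, 0.087, -0.013], 'grasp_force': 0.0, 'grip_width': 0.085}
top [[450.6, 0.0, 319.0], [0.0, 450.6, 197.1], [0.0, 0.0, 1.0]] [[0.0092, -0.9999, -0.0052, -0.0094], [-0.9972, -0.0088, -0.0743, 0.5536], [0.0743, 0.0059, -0.9972, 1.1713], [0.0, 0.0, 0.0, 1.0]]
top stylus 0.47 [437.0, 233.3, 450.1, 239.1] 124 441.9 234.8
top stand 0.85 [420.2, 221.2, 451.9, 247.8] 738 434.3 235.0
top fixture 0.74 [274.6, 123.3, 363.8, 245.0] 6256 318.4 182.7
top fixture 0.7 [433.9, 230.4, 449.6, 238.3] 116 441.8 234.7
top cover 0.9 [284.6, 163.4, 342.6, 208.3] 1327 317.3 184.8
top cover 0.69 [419.7, 220.2, 453.5, 249.5] 739 434.3 234.6
top jar 0.68 [166.6, 227.8, 207.3, 255.8] 853 188.0 241.4
top dish 0.96 [178.3, 153.2, 218.1, 197.6] 1355 197.4 175.1
top dish 0.6 [168.7, 227.1, 208.3, 253.6] 893 188.0 241.5
top brush 0.76 [427.5, 137.2, 455.9, 208.3] 788 442.7 180.6
scene [[387.5, 0.0, 326.3], [0.0, 387.5, 200.2], [0.0, 0.0, 1.0]] [[0.7278, 0.6857, 0.005, -0.3926], [0.4381, -0.4593, -0.7727, -0.1827], [-0.5276, 0.5646, -0.6347, 1.2256], [0.0, 0.0, 0.0, 1.0]]
scene stylus 0.55 [174.8, 233.5, 195.8, 260.3] 416 185.6 244.9
scene stand 0.61 [165.9, 240.1, 222.1, 298.0] 1692 193.2 270.0
scene fixture 0.59 [289.0, 181.5, 407.3, 293.4] 6721 345.5 236.9
scene fixture 0.33 [304.9, 197.9, 370.8, 238.3] 1105 340.9 218.1
scene cover 0.68 [174.6, 233.1, 196.6, 260.4] 401 185.6 245.6
scene cover 0.65 [305.6, 197.8, 375.7, 237.7] 1259 338.8 218.8
scene jar 0.61 [362.0, 111.5, 390.1, 161.6] 1014 376.2 135.8
scene dish 0.89 [404.2, 157.4, 446.2, 186.3] 805 423.0 170.1
scene brush 0.95 [189.1, 300.2, 281.4, 360.1] 1767 229.2 327.1
```

```bash
python3 - <<'E'
import cv2
t=cv2.imread("pics/top0.png");s=cv2.imread("pics/scene0.png")
cv2.imwrite("pics/topc.png",cv2.resize(t[110:260,260:460],None,fx=4,fy=4,interpolation=cv2.INTER_CUBIC))
cv2.imwrite("pics/scenec.png",cv2.resize(s[160:310,165:425],None,fx=3,fy=3,interpolation=cv2.INTER_CUBIC))
E
```

```text
(no output)
```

View pics/topc.png

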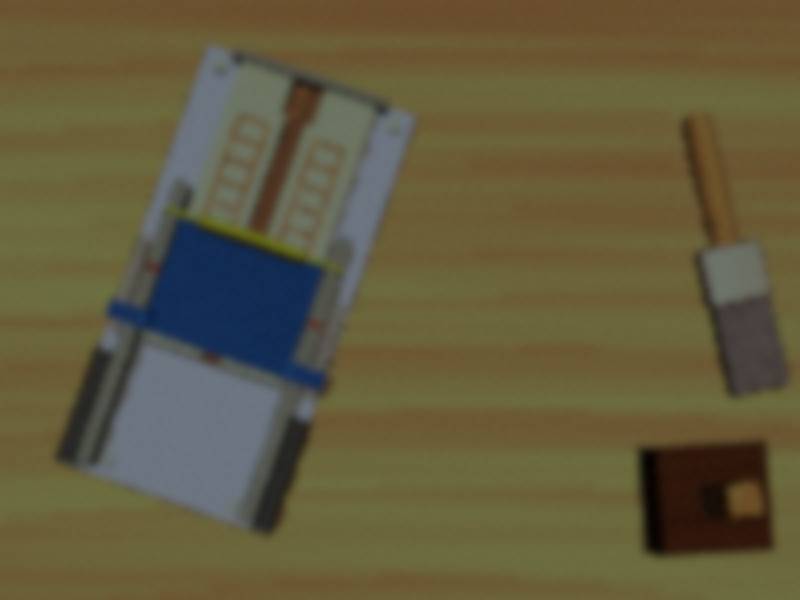

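View pics/scenec.png

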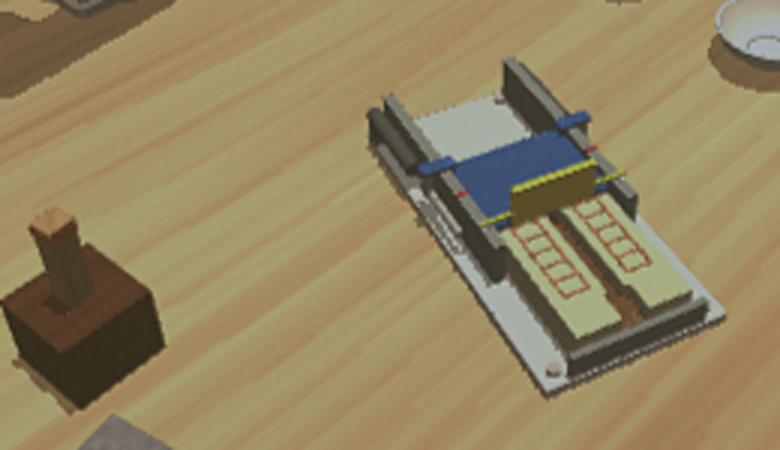

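Top crop: the seam mouth is at about (301,103), red marks at (150,267) and (315,325), and the stylus top at (745,498). Scene crop: the stylus top is at (53,222), red marks at (463,194) and (592,148), and the bed's near corners at (548,395) and (725,318). I'll triangulate from these.

```bash
cat > h.py <<'E'
import numpy as np,pickle,cv2
from scipy.optimize import least_squares
P={n:pickle.load(open(n+".pkl","rb")) for n in("top","scene")}
C={"top":(4,260,110),"scene":(3,165,160)}
def un(n,c):
    s,a,b=C[n]; return np.array([(c[0]+.5)/s-.5+a,(c[1]+.5)/s-.5+b])
def proj(n,X,P=P):
    p=P[n]; q=p["view"][:3,:3]@X+p["view"][:3,3]; q=p["K"]@q; return q[:2]/q[2]
def ray(n,uv,z,P=P):
    p=P[n];R=p["view"][:3,:3];t=p["view"][:3,3];o=-R.T@t
    d=R.T@np.linalg.inv(p["K"])@np.array([*uv,1.]); return o+d*(z-o[2])/d[2]
E
python3 - <<'E'
from h import *
# fixture: x,y,yaw, s0 (seam_start x in fixture)
obs=[("top",(208,45),(-.15,-.075,.01)),("top",(415,113),(-.15,.075,.01)),("top",(57,460),(.15,-.075,.005)),("top",(270,533),(.15,.075,.005)),
("scene",(548,395),(-.15,.075,.01)),("scene",(725,318),(-.15,-.075,.01))]
def W(f,b):
    c,s=np.cos(f[2]),np.sin(f[2]); return np.array([f[0]+c*b[0]-s*b[1],f[1]+s*b[0]+c*b[1],b[2]])
fun=lambda f:np.concatenate([proj(n,W(f,b))-un(n,c) for n,c,b in obs])
r=least_squares(fun,[.55,0,2.83]);f=r.x;print("fix",f,np.degrees(f[2]),np.round(r.fun,1))
def loc(n,c,z):
    w=ray(n,un(n,c),z);d=w[:2]-f[:2];cc,s=np.cos(f[2]),np.sin(f[2]);return np.round([d[0]*cc+d[1]*s,-d[0]*s+d[1]*cc],4),w.round(4)
for l,n,c,z in[("mouth","top",(301,103),.038),("groove mid","top",(278,175),.026),("groove","top",(265,225),.026),("redL","top",(150,267),.048),("redR","top",(315,325),.048),
 ("redL","scene",(592,148),.048),("redR","scene",(463,194),.048),("ptrL","top",(168,209),.048),("ptrR","top",(340,270),.048),("ptrL","scene",(625,174),.05),("ptrR","scene",(482,224),.05),
 ("sty","top",(745,498),.128),("sty","scene",(53,222),.128)]: print(l,n,*loc(n,c,z))
for n in P:
    x=P[n]["image"][:,:,::-1]; a,b=un(n,(745,498) if n=="top" else (53,230)).astype(int)
    k=x[b-25:b+25,a-25:a+25] ; k=np.clip(k.astype(float)*(2 if n=="top" else 1.3),0,255).astype(np.uint8)
    k=cv2.resize(k,(400,400),interpolation=cv2.INTER_CUBIC); P[n]["k"]=k; print(n,a-25,b-25)
cv2.imwrite("pics/sty.png",np.hstack([P["top"]["k"],P["scene"]["k"]]))
x=P["top"]["image"][115:195,290:370,::-1]
E
```

```text
fix [ 0.59718025 -0.00576009  2.80767656] 160.86801685864944 [ 0.5 -1.   1.2  0.4  0.4 -0.   0.1  0.8 -0.4 -0.5  1.7 -1.3]
mouth top [-0.1247 -0.0018] [ 0.7156 -0.0449  0.038 ]
groove mid top [-0.0766 -0.0005] [ 0.6697 -0.0304  0.026 ]
groove top [-0.0422  0.0026] [ 0.6362 -0.022   0.026 ]
redL top [ 0.0118 -0.0576] [0.605  0.0525 0.048 ]
redR top [0.0114 0.0557] [ 0.5681 -0.0547  0.048 ]
redL scene [ 0.0128 -0.0575] [0.6039 0.0528 0.048 ]
redR scene [0.012  0.0555] [ 0.5677 -0.0542  0.048 ]
ptrL top [-0.0279 -0.0595] [0.643  0.0413 0.048 ]
ptrR top [-0.0278  0.059 ] [ 0.6041 -0.0706  0.048 ]
ptrL scene [-0.0263 -0.0626] [0.6425 0.0447 0.05  ]
ptrR scene [-0.0245  0.0585] [ 0.6012 -0.0691  0.05  ]
sty top [0.0306 0.3315] [ 0.4596 -0.309   0.128 ]
sty scene [0.0294 0.3328] [ 0.4603 -0.3105  0.128 ]
top 420 209
scene 157 211
```

View pics/sty.png

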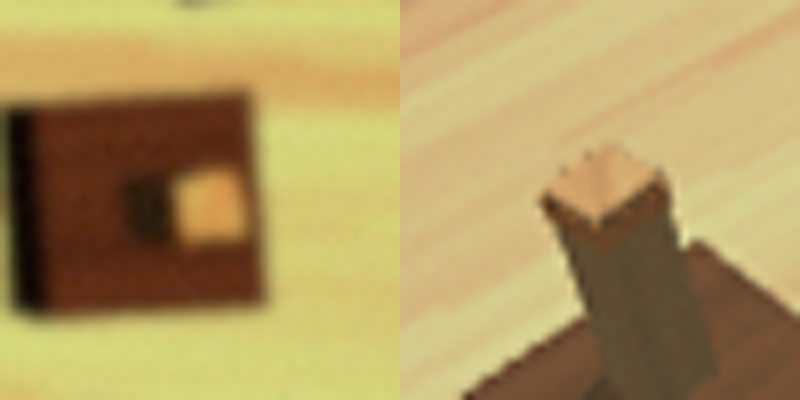

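The two views agree. seam_start is at about (0.714, -0.045) with the seam along yaw 161°. The stylus axis is at (0.460, -0.310), handle yaw about +5°. Next I go above the stylus.

drive_tool(increments=[[[28,15,0],[0,0,7],1],[[28,15,0],[0,0,7],1],[[28,15,0],[0,0,7],1],[[28,15,0],[0,0,7],1],[[28,15,0],[0,0,7],1],[[28,15,0],[0,0,7],1],[[28,15,0],[0,0,7],1],[[28,15,0],[0,0,7],1]])

```text
clock: 1.47
eef_pos: [0.3748, -0.3562, 0.2314]
tool_rot: [0.8, 0.6, 0.0, 0.0]
ft_force: [-0.5, -0.4, -0.6]
grip_width: 0.0857
grasp_force: 0.0
```

drive_tool(increments=[[[28,15,0],[0,0,7],1],[[28,15,0],[0,0,7],1],[[28,15,0],[0,0,7],1],[[0,0,0],[0,0,0],1],[[0,0,0],[0,0,0],1],[[0,0,0],[0,0,0],1]])

```text
clock: 1.97
eef_pos: [0.4572, -0.312, 0.231]
tool_rot: [0.68, 0.734, -0.0, -0.0]
ft_force: [-0.6, 0.5, 0.3]
grip_width: 0.0855
grasp_force: 0.0
```

drive_tool(increments=[[[3,2,-24],[0,0,0],1],[[0,0,-24],[0,0,0],1],[[0,0,-24],[0,0,0],1],[[0,0,-24],[0,0,0],1],[[0,0,-24],[0,0,0],1],[[0,0,-24],[0,0,0],1],[[0,0,-20],[0,0,0],1],[[0,0,0],[0,0,0],1]])

```text
clock: 2.63
eef_pos: [0.4562, -0.3092, 0.0632]
tool_rot: [0.681, 0.733, -0.001, -0.004]
ft_force: [-0.9, 0.4, -0.5]
grip_width: 0.0855
grasp_force: 0.0
```

```bash
python3 - <<'E'
from workcell import *
import cv2,numpy as np
t=camera("top")["image"][185:260,395:495,::-1];s=camera("scene")["image"][195:270,135:235,::-1]
cv2.imwrite("pics/pre.png",np.hstack([cv2.resize(np.clip(k.astype(float)*g,0,255).astype(np.uint8),None,fx=4,fy=4,interpolation=cv2.INTER_CUBIC) for k,g in((t,2),(s,1.2))]))
E
```

```text
(no output)
```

View pics/pre.png

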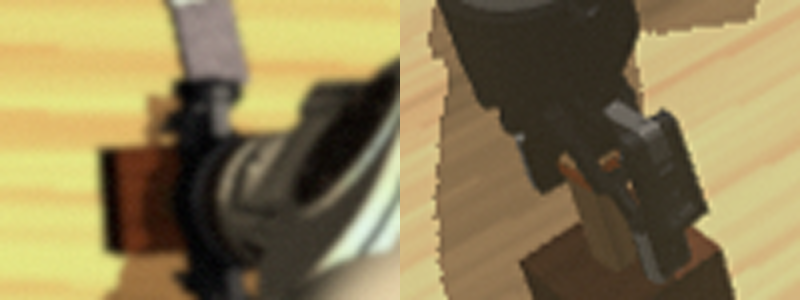

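The handle stands between the open fingers, clear of both. I'll close the gripper.

drive_tool(increments=[[[3,0,4],[0,0,0],1],[[0,0,0],[0,0,0],0.5],[[0,0,0],[0,0,0],0.1],[[0,0,0],[0,0,0],0],[[0,0,0],[0,0,0],0],[[0,0,0],[0,0,0],0],[[0,0,0],[0,0,0],0],[[0,0,0],[0,0,0],0]])

```text
clock: 3.4
eef_pos: [0.4615, -0.3101, 0.0712]
tool_rot: [0.68, 0.734, -0.002, -0.001]
ft_force: [-4.1, -0.3, 3.9]
grip_width: 0.0195
grasp_force: 59.1
```

drive_tool(increments=[[[0,0,0],[0,0,0],0],[[0,0,0],[0,0,0],0],[[0,0,0],[0,0,0],0],[[0,0,0],[0,0,0],0]])

```text
clock: 3.73
eef_pos: [0.4615, -0.3101, 0.0712]
tool_rot: [0.68, 0.734, -0.002, -0.001]
ft_force: [-5.8, -0.5, 4.2]
grip_width: 0.0194
grasp_force: 59.1
```

drive_tool(increments=[[[0,0,8],[0,0,0],0],[[0,0,12],[0,0,0],0],[[0,0,12],[0,0,0],0],[[0,0,12],[0,0,0],0],[[0,0,12],[0,0,0],0],[[0,0,12],[0,0,0],0],[[0,0,12],[0,0,0],0],[[0,0,0],[0,0,0],0]])

```text
clock: 4.4
eef_pos: [0.4655, -0.311, 0.1544]
tool_rot: [0.679, 0.734, 0.001, 0.003]
ft_force: [1.9, 0.0, 0.1]
grip_width: 0.0194
grasp_force: 58.8
```

drive_tool(increments=[[[15,16,0],[0,0,-1.5],0],[[15,16,0],[0,0,-1.5],0],[[15,16,0],[0,0,-1.5],0],[[15,16,0],[0,0,-1.5],0],[[15,16,0],[0,0,-1.5],0],[[15,16,0],[0,0,-1.5],0],[[15,16,0],[0,0,-1.5],0],[[15,16,0],[0,0,-1.5],0]])

```text
clock: 5.07
eef_pos: [0.5842, -0.181, 0.1506]
tool_rot: [0.753, 0.658, 0.0, -0.0]
ft_force: [-0.4, 0.1, -0.5]
grip_width: 0.0193
grasp_force: 58.7
```

drive_tool(increments=[[[15,16,0],[0,0,-1.5],0],[[15,16,0],[0,0,-1.5],0],[[15,16,0],[0,0,-1.5],0],[[15,16,0],[0,0,-1.5],0],[[15,16,0],[0,0,-1.5],0],[[15,16,0],[0,0,-1.5],0],[[15,16,0],[0,0,-1.5],0],[[5,16,0],[0,0,-1],0]])

```text
clock: 5.73
eef_pos: [0.6952, -0.0528, 0.15]
tool_rot: [0.815, 0.58, 0.0, -0.0]
ft_force: [0.2, 0.1, -0.2]
grip_width: 0.0189
grasp_force: 58.8
```

drive_tool(increments=[[[0,8,0],[0,0,0],0],[[0,0,0],[0,0,0],0],[[0,0,0],[0,0,0],0],[[0,0,0],[0,0,0],0]])

```text
clock: 6.07
eef_pos: [0.693, -0.047, 0.1512]
tool_rot: [0.815, 0.58, -0.0, -0.0]
ft_force: [0.8, -0.1, -0.8]
grip_width: 0.0189
grasp_force: 58.8
```

```bash
python3 - <<'E'
from workcell import *
import cv2,numpy as np,pickle
from scipy.spatial.transform import Rotation as R
o=get_obs();print(o["eef_pos"],np.degrees(o["joint_pos"]).round(1),R.from_quat(o["tool_rot"]).as_matrix().round(3).tolist())
d={n:camera(n) for n in("top","scene")};pickle.dump(d,open("d.pkl","wb"))
for n in d:
    for r in silhouettes("stylus",d[n])[:2]: print(n,r["conf"],r["bbox"])
t=d["top"]["image"][100:200,260:360,::-1];s=d["scene"]["image"][165:265,320:420,::-1]
cv2.imwrite("pics/over.png",np.hstack([cv2.resize(np.clip(k.astype(float)*g,0,255).astype(np.uint8),None,fx=4,fy=4,interpolation=cv2.INTER_CUBIC) for k,g in((t,2),(s,1.2))]))
E
```

```text
[ 0.69298605 -0.04700762  0.15122056] [ -3.9  38.8  27.6  78.7  -0.  105.3] [[0.328, 0.945, -0.001], [0.945, -0.328, -0.0], [-0.001, -0.0, -1.0]]
scene 0.64 [362.3, 191.8, 379.3, 239.3]
scene 0.55 [290.6, 177.5, 404.0, 291.5]
```

View pics/over.png

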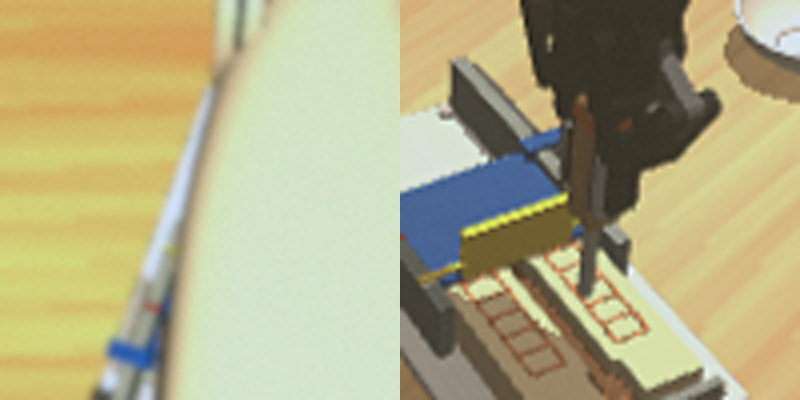

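```bash
python3 - <<'E'
from h import *
for z in(.079,.083,.087): print(z,proj("scene",np.array([.693,-.047,z])))
print("handle top",proj("scene",np.array([.693,-.047,.208])), "tip ray", ray("scene",(366.3,238.5),.083))
d=pickle.load(open("d.pkl","rb"))["scene"]["image"]
print(d[228:244,358:376].sum(2))
E
```

```text
0.079 [365.8883684 240.5109387]
0.083 [366.02690319 239.1077356 ]
0.087 [366.16634184 237.69537729]
handle top [370.8614492  190.13916728] tip ray [ 0.6923174  -0.04527231  0.083     ]
[[475 525 521 518 513 521 502 170 196 199 226 404 521 316 141 157 176 170]
 [521 516 509 508 511 519 480 227 197 197 242 449 529 506 232 144 166 169]
 [483 514 513 512 492 468 407 190 194 196 236 442 521 513 429 196 157 166]
 [341 486 478 456 392 375 438 170 195 196 235 434 519 519 506 369 201 151]
 [376 379 347 360 429 525 479 175 198 193 229 422 505 516 517 507 370 195]
 [508 441 405 504 521 509 390 178 201 201 242 413 411 499 513 519 506 364]
 [515 497 351 408 511 511 401 181 198 202 235 331 366 401 500 516 516 509]
 [518 518 496 331 453 493 369 182 197 206 274 412 509 350 396 501 512 511]
 [492 519 505 421 350 387 224 188 196 218 377 532 520 496 289 410 506 514]
 [345 491 521 501 402 350 228 189 195 220 391 523 518 511 427 311 457 517]
 [210 348 508 519 512 434 252 205 209 275 466 517 491 475 450 314 346 486]
 [189 230 414 524 518 506 370 262 331 418 504 474 404 307 333 377 342 351]
 [187 187 250 487 521 517 506 362 418 475 398 401 438 394 526 523 504 383]
 [198 192 195 290 494 519 518 500 316 304 391 519 514 515 516 510 519 505]
 [237 183 193 210 349 498 520 507 428 358 455 519 513 511 509 512 509 484]
 [233 181 194 189 205 345 492 521 505 393 349 501 517 515 511 492 459 346]]
```

Tip verified directly below the TCP, about 68 mm down. I move over the mouth and lower.

drive_tool(increments=[[[10,1.5,0],[0,0,0],0],[[9,1,0],[0,0,0],0],[[0,0,-10],[0,0,0],0],[[0,0,-10],[0,0,0],0],[[0,0,-10],[0,0,0],0],[[0,0,-3],[0,0,0],0],[[0,0,0],[0,0,0],0],[[0,0,0],[0,0,0],0]])

```text
clock: 6.93
eef_pos: [0.7119, -0.0437, 0.1176]
tool_rot: [0.815, 0.58, -0.001, -0.0]
ft_force: [-0.4, -0.4, -1.2]
grip_width: 0.019
grasp_force: 58.8
```

```bash
python3 - <<'E'
from workcell import *
import cv2,numpy as np
print(get_obs()["eef_pos"])
s=camera("scene")["image"][200:275,330:430,::-1]
cv2.imwrite("pics/over2.png",cv2.resize(s,None,fx=8,fy=8,interpolation=cv2.INTER_CUBIC))
from h import *
for x in (-.015,0,.01):
  for y in(-.011,.011):
    print(x,y,(proj("scene",np.array([.7138-.9455*x-.3256*y,-.0449+.3256*x-.9455*y,.038]))-[330,200])*8)
E
```

```text
[ 0.71186193 -0.04366882  0.1176181 ]
-0.015 -0.011 [412.42774867 496.2022116 ]
-0.015 0.011 [340.01566266 526.54426504]
0 -0.011 [379.89459814 457.27665798]
0 0.011 [308.08886056 486.83843257]
0.01 -0.011 [358.66262546 431.87283827]
0.01 0.011 [287.2570565  460.93091702]
```

View pics/over2.png

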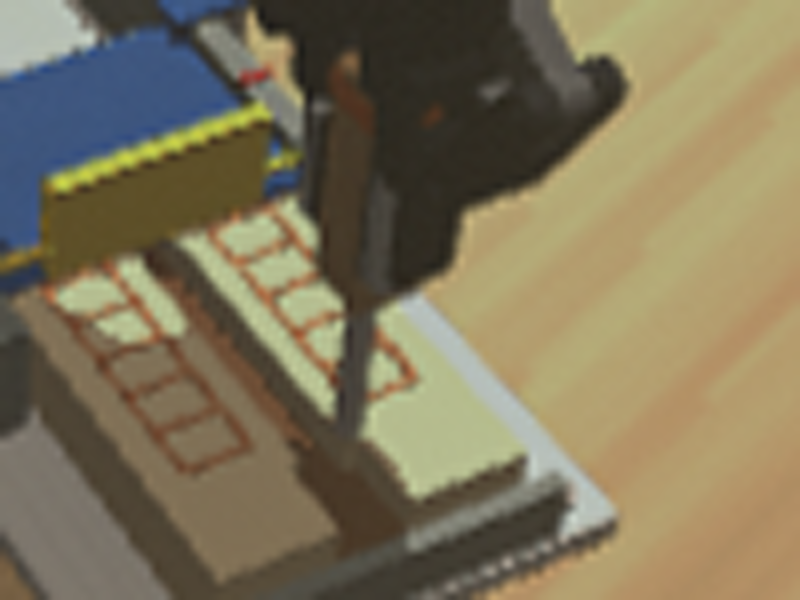

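The mouth's predicted corners match the picture: (412,496) against about (410,500), and (340,526) against about (338,530). The tip is over the mouth, so I lower it.

drive_tool(increments=[[[0,0,-6],[0,0,0],0],[[0,0,-6],[0,0,0],0],[[0,0,-6],[0,0,0],0],[[0,0,0],[0,0,0],0],[[0,0,0],[0,0,0],0],[[0,0,0],[0,0,0],0]])

```text
clock: 7.48
eef_pos: [0.7125, -0.0436, 0.1002]
tool_rot: [0.815, 0.58, -0.0, -0.0]
ft_force: [0.8, -0.3, 0.3]
grip_width: 0.0196
grasp_force: 58.8
```

drive_tool(increments=[[[-2.84,0.98,0],[0,0,0],0],[[-2.84,0.98,0],[0,0,0],0],[[-2.84,0.98,0],[0,0,0],0],[[-2.84,0.98,0],[0,0,0],0],[[-2.84,0.98,0],[0,0,0],0],[[-2.84,0.98,0],[0,0,0],0],[[-2.84,0.98,0],[0,0,0],0],[[-2.84,0.98,0],[0,0,0],0]])

```text
clock: 8.15
eef_pos: [0.6895, -0.0356, 0.1004]
tool_rot: [0.815, 0.58, 0.0, 0.0]
ft_force: [-0.0, -0.2, -0.9]
grip_width: 0.0193
grasp_force: 58.8
```

drive_tool(increments=[[[-2.87,0.9,0],[0,0,0],0],[[-2.87,0.9,0],[0,0,0],0],[[-2.87,0.9,0],[0,0,0],0],[[-2.87,0.9,0],[0,0,0],0],[[-2.87,0.9,0],[0,0,0],0],[[-2.87,0.9,0],[0,0,0],0],[[-2.87,0.9,0],[0,0,0],0],[[-2.87,0.9,0],[0,0,0],0]])

```text
clock: 8.82
eef_pos: [0.6666, -0.0285, 0.1003]
tool_rot: [0.815, 0.58, 0.0, 0.0]
ft_force: [-0.3, -0.3, 0.2]
grip_width: 0.0191
grasp_force: 58.8
```

drive_tool(increments=[[[-2.84,0.98,0],[0,0,0],0],[[-2.84,0.98,0],[0,0,0],0],[[-2.84,0.98,0],[0,0,0],0],[[-2.84,0.98,0],[0,0,0],0],[[-2.84,0.98,0],[0,0,0],0],[[-2.84,0.98,0],[0,0,0],0],[[-2.84,0.98,0],[0,0,0],0],[[-2.84,0.98,0],[0,0,0],0]])

```text
clock: 9.48
eef_pos: [0.6439, -0.0206, 0.1003]
tool_rot: [0.815, 0.58, 0.0, 0.0]
ft_force: [-0.0, 0.2, -0.1]
grip_width: 0.019
grasp_force: 58.8
```

drive_tool(increments=[[[-2.36,0.81,0],[0,0,0],0],[[-2.36,0.81,0],[0,0,0],0],[[-2.36,0.81,0],[0,0,0],0],[[-2.36,0.81,0],[0,0,0],0],[[-2.36,0.81,0],[0,0,0],0],[[-2.36,0.81,0],[0,0,0],0],[[-2.36,0.81,0],[0,0,0],0],[[-2.36,0.81,0],[0,0,0],0]])

```text
clock: 10.15
eef_pos: [0.6262, -0.0146, 0.1005]
tool_rot: [0.815, 0.58, 0.001, 0.001]
ft_force: [2.0, -1.5, -2.6]
grip_width: 0.0192
grasp_force: 58.6
```

drive_tool(increments=[[[-2.36,0.81,0],[0,0,0],0],[[-2.36,0.81,0],[0,0,0],0],[[-2.36,0.81,0],[0,0,0],0],[[-2.36,0.81,0],[0,0,0],0],[[-2.36,0.81,0],[0,0,0],0],[[-2.36,0.81,0],[0,0,0],0],[[-2.36,0.81,0],[0,0,0],0],[[-2.36,0.81,0],[0,0,0],0]])

```text
clock: 10.82
eef_pos: [0.6067, -0.0079, 0.1005]
tool_rot: [0.815, 0.58, 0.0, 0.001]
ft_force: [5.3, -1.4, -3.3]
grip_width: 0.0193
grasp_force: 58.6
```

drive_tool(increments=[[[-2.36,0.81,0],[0,0,0],0],[[-2.36,0.81,0],[0,0,0],0],[[-2.36,0.81,0],[0,0,0],0],[[-2.36,0.81,0],[0,0,0],0],[[-2.36,0.81,0],[0,0,0],0],[[-2.36,0.81,0],[0,0,0],0],[[-1.4,0.5,0],[0,0,0],0],[[0,0,0],[0,0,0],0]])

```text
clock: 11.48
eef_pos: [0.5915, -0.0026, 0.1005]
tool_rot: [0.815, 0.58, 0.001, 0.001]
ft_force: [5.3, -1.9, -4.3]
grip_width: 0.0193
grasp_force: 58.7
```

drive_tool(increments=[[[0,0,0],[0,0,0],0],[[0,0,0],[0,0,0],0],[[0,0,0],[0,0,0],0],[[0,0,0],[0,0,0],0],[[0,0,0],[0,0,0],0],[[0,0,0],[0,0,0],0]])

```text
clock: 11.98
eef_pos: [0.5916, -0.0026, 0.1005]
tool_rot: [0.815, 0.58, 0.001, 0.001]
ft_force: [5.5, -1.6, -3.2]
grip_width: 0.0194
grasp_force: 58.7
```

```bash
python3 - <<'E'
from workcell import *
import cv2,numpy as np
o=get_obs();d=o["eef_pos"][:2]-[.7138,-.0449];print(o["eef_pos"],o["ft_force"],d@[-.9455,.3256],d@[-.3256,-.9455])
s=camera("scene")["image"][165:240,290:390,::-1]
cv2.imwrite("pics/half.png",cv2.resize(s,None,fx=8,fy=8,interpolation=cv2.INTER_CUBIC))
E
```

```text
[ 0.59164556 -0.00263749  0.10051745] [ 5.51978303 -1.61984724 -3.16831334] 0.12925769974708987 -0.00018572081975141985
```

View pics/half.png

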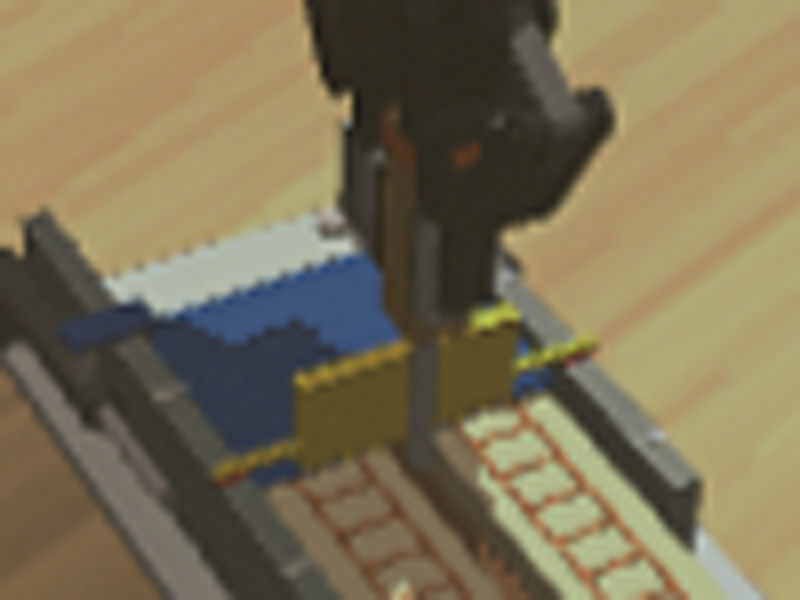

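The picture shows both yellow pointers at the red marks, at about (235,470) and (577,350). The shank presses on the lip with its tip down in the groove, and the fingers are clear above the lip. Force and position are steady, so I hand it in.

```bash
python3 -c "
from workcell import *
print(job_done())"
```

```text
the job is handed in; nothing more can be done
None
```

I handed the job in at about 12 s with the cover held about half open (estimated at 38 mm), its pointers at the red marks, and the stylus tip in the groove and still gripped; no verdict was returned.

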